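# Fit the keyed crank on the stamp press and close it

## Robot

A 6-joint arm with a two-finger parallel gripper is mounted at the origin on the work surface. World frame = base frame: x ahead of the robot, y to its left, z up, the work surface at z = 0. Lengths are in m, angles in rad, forces in N, time in s.
With the tool pointing down it reaches from about 0.375 to 0.9 m from the base axis. Payload 3.1 kg.
Tool frame: the origin (TCP) lies midway between the tips of the shut fingers; the grasp point (between the pads) lies 19 mm behind it; z points along the fingers, y is the line along which they close (so a half turn about z gives the same grasp; the last joint's range is limited). The gripper opens to 87 mm and grips with 3 to 60 N. Pads are 19 mm wide; open, the fingers measure 117 mm over their backs; the gripper's body (75 mm by 190 mm) begins 51 mm behind the grasp point.
Start: joints at [-1.391, 0.527, 1.433, -0, 1.181, -0.178], TCP at [0.219, -0.585, 0.192] pointing down, gripper open.
Joint ranges: [-3.08, 3.08], [-0.75, 2.2], [0.22, 2.44], [-1.43, 4.57], [0, 2.65], [-2.85, 2.85]. Speed limits (rad/s): [2.79, 2.79, 3.14, 3.14, 3.14, 3.14].

## Interface

Orientations are given as a unit quaternion [w, x, y, z].
In Python, from station import readout, cams, workorder, finder gives the robot as it stands.
- The arm moves only by the tool apply_moves, never from a script. Its arguments are lists of equal length, an entry for each row: "xyz": the shift along the world's x, y, z normalised to -1 to 1, where 1 is 200 mm, a list of three; "dr": the turn, a rotation vector about the world's x, y, z normalised to -1 to 1, where 1 is 90 degrees, a list of three. In form: {"xyz": [[x, y, z], ...], "dr": [[wx, wy, wz], ...]}. A call has 1 to 10 rows; each row shifts and turns the commanded pose from where the row before left it; what a row does not reach is not made up. A row lasts 1/8 s, in which the tool goes at most 62.5 mm and 10.7 degrees, less where a joint would pass 70% of its speed; a pose out of reach is approached as far as the arm can. A call with a number of a shift or a turn outside -1 to 1 is refused whole. A call with a gripper value outside its range is refused whole. "claw" is the closure, from 0 (fully open) to 1 (shut), set as the call begins (left out, the last holds). The fingers move at their own pace and stop on an object; "grip_force" is the grip in N (left out, the last holds). Time passes only in rows, so rows that do not move let the fingers close. It gives the time, the measured TCP pose, the force, the opening and the grip force at its end, in the units of the state.
- readout.observe(): the state, without advancing time (a new reading comes with each control period).
- cams.camera(name): name is "scene" or "side" or "wrist"; returns the picture (384x512x3 uint8, blue, green, red); there is no depth.
- cams.camera_params(name): a dict with "camera_matrix" (3x3 intrinsics, pixels), "D" ([k1, k2, p1, p2, k3] as OpenCV has them; the pictures are not rectified), "world_to_cam" (4x4, takes a point from world to camera coordinates); the wrist camera has in their place "T_tool_cam" (4x4, takes a point from camera to tool coordinates, whose origin is the TCP and whose axes are the flange's). Camera axes: x right, y up, looking along -z (the intrinsics and any distortion apply to the point x, -y, -z); pixel columns grow to the right and rows downward; lengths in m; the calibration is good to about 2 mm. A picture is of the moment at which its call begins: read the wrist's pose just before it. camera_params takes no time and is no camera call.
- workorder.job_done(): hands the job in; it is judged then, once.
Trained networks look in the newest picture that a camera, given by its name, has taken for a name from the list of things; names that differ only in an ending like _2 or _b are one class to them, and where a whole thing is asked for, a point or a joint stands for the part that bears it (a point fixed in the world has none). Each returns a list of dicts, best first, with "p" (0 to 1); they miss things now and then, are a little off and sometimes report something else, mostly with a low value. They report only what shows in the picture. A call takes as long as a camera call. They do not tell look-alikes from the thing itself.
- finder.cut_out(camera, query): "mask" (384x512 bool, what is visible of it) and "box" ([left, top, right, bottom] in pixels, round what is visible of it).
The state is a dict: "clock": time; "joint_pos": joint angles; "qvel": joint speeds; "joint_torque": joint torques, N m; "tool_pos": TCP position; "orientation": TCP orientation; "ft_force": force on the tool from outside, world axes, zero at the start; "wrist_torque": the same for the moment, N m; "grip_width": finger opening in m; "grip_force": force on a finger pad.
Only numpy, scipy, OpenCV 4.12 (cv2) and the standard library are available. Lean on these libraries where they do the work, as an engineer would, in place of code of your own. Each camera call takes 0.05 s, during which the arm holds its last target. There are 200 camera calls.

## Task

The crank handle of the small stamp-flattening press has been taken off. Put it back on the press's keyed spindle, fully down on the collar with its keyway over the key, then turn it clockwise (seen from above) as far as it goes to close the press, and leave it there on the spindle. Leave the other things on the desk where they are.

Things in the scene. Friction and masses are not known exactly. Their poses are not given: they have to be found in the camera images.
- handle_mid (a point): Loose steel crank handle, 0.18 kg, 58 mm high, upright on its hub. Point on the hub axis, half-way up (29 mm above the underside); z up, x along its one arm = keyway side. Hub: 36 mm across, 24 mm high, blind bore 16 mm wide, 24 mm deep, open downward, with a keyway 8 mm wide cut through the hub wall on the +x side over its full height; a 4 mm disc, 37 mm across, caps it.
- handle_grip (a point): Centre of the handle's grip block, on the hub axis, 14 mm above handle_mid, same axes. Block 44 mm long (x), 14 mm wide (y), 30 mm high, from the hub's disc to the handle's top: pinch it across y from above. The arm (10 mm wide, 30 to 38 mm above the underside) runs from it along +x to a 16 mm black ball 57 mm from the axis.
- spindle_seat (a point): Centre of the top face of the collar (38 mm across) of the press's upright spindle. Hub home: its underside on this face, handle_mid 29 mm above. Turns with the spindle; z up, x to the key's side. Shaft 14 mm thick, 22 mm high, top 4 mm tapered to 9 mm; key a rib 6 mm wide, 5.5 mm proud, 15 mm high from the collar. A flat tab on the collar points the key's way, to 35 mm out, under the face.
- press: Flattening press, fixed to the desk; origin under its centre, the spindle axis passes through it, y along the bridge. Base 130 x 150 mm, two pillars at y = +-60 mm, bridge 36 x 150 mm with its top 96 mm above the desk (the spindle seat is at 104.5 mm); pillar nuts 24 mm across at y = +-60 mm reach 104 mm.
- spindle (a joint): Angle of the press spindle in rad: 0 is open, it grows as the spindle is turned clockwise seen from above, and a stop at 1.4 is fully closed. It starts anywhere from 0 to 0.4. It turns stiffly (about 0.1 N m), stays where it is left, and lowers the press plate.
- magnifier_lens (a point): Magnifying glass lying flat, a bystander: round dark frame 72 mm across, 8 mm high, with a wooden handle 100 mm long along -x. The point is the lens centre, 5 mm up.
- jar_mid (a point): Small glass jar with a dark lid, a bystander: 48 mm across, 50 mm high. The point is its centre, 25 mm up.
- paperweight_mid (a point): Round brass paperweight, a bystander: 44 mm across, 30 mm high. The point is its centre, 15 mm up.
- tongs_mid (a point): Steel stamp tongs lying flat along x, a bystander: 110 x 12 x 9 mm. The point is their centre, 4 mm up.
Things that resemble listed ones, but are neither listed nor needed, are in the scene too. Several things look just like the part that bears handle_mid: the one meant starts farthest from the robot's base.

How it is judged:
On the way, in this order (a step that is already met when the one before it is completed fails the run):
1. the handle is fully down on the spindle's collar, keyway over the key (horizontal distance between handle_mid and spindle_seat below 0.004 m and z of handle_mid in the frame of spindle_seat between 0.025 and 0.032 m and angle between handle_mid's own z axis and vertical below 0.1 rad and angle between the x axis of handle_mid and the x axis of spindle_seat, either way round below 0.25 rad), for 0.2 s.
2. the spindle has been turned clockwise to its stop with the handle on it (all of step 1 and value of joint spindle above 1.27 rad), for 0.2 s.
At the end, for the whole second after the job is handed in: Handle released, upright within 0.1 rad, its underside on the collar within 3 mm, centred within 4 mm, keyway over the key within 0.25 rad; spindle at rest beyond 1.27 rad (stop at 1.4). Magnifier, jar, paperweight and tongs within 30 mm of their starts (all of step 2 and velocity of joint spindle between -0.05 and 0.05 rad/s); the robot touches nothing.
It fails at once if the magnifying glass is moved by more than 30 mm (distance of magnifier_lens from where it was at the start of the episode above 0.03 m).
It fails at once if the glass jar is moved by more than 30 mm (distance of jar_mid from where it was at the start of the episode above 0.03 m).
It fails at once if the brass paperweight is moved by more than 30 mm (distance of paperweight_mid from where it was at the start of the episode above 0.03 m).
It fails at once if the tongs is moved by more than 30 mm (distance of tongs_mid from where it was at the start of the episode above 0.03 m).
It also fails if it takes over 45 s, if anything falls off the work surface, if the arm or the gripper's body presses on something with over 40 N, if the wrist force passes 120 N, or if a joint passes its speed limit or range.

## Working session

There is one attempt and no reset: what is moved stays moved. The work goes in short steps, Python scripts to look and compute and a tool call to move; the robot and the scene stay as the last step left them, time stands still between calls to the robot, and variables do not carry over. Pictures are saved under pics/ and viewed, at most 10 in all, crops included, and the job is handed in when it is done.

Besides the shell and the picture viewer there is one more tool, called after "Call:" as name(argument=value, ...), one argument or row to a line, values as JSON. apply_moves: Moves the arm, as the interface text tells. Its arguments: {"type":"object","properties":{"xyz":{"type":"array"},"dr":{"type":"array"},"claw":{"type":"number"},"grip_force":{"type":"number"}},"required":["xyz","dr"]}

```bash
mkdir -p pics; ls; cat > h.py <<'E'
import numpy as np, cv2
from scipy.spatial.transform import Rotation as R
from station import readout, cams, workorder, finder
def cam(name):
    """K,D,R,t OpenCV style world->cam for present pose"""
    p=cams.camera_params(name); K=np.array(p['camera_matrix'],float); D=np.array(p['D'],float)
    if 'world_to_cam' in p: W=np.array(p['world_to_cam'])
    else:
        s=readout.observe(); q=s['orientation']; T=np.eye(4)
        T[:3,:3]=R.from_quat([q[1],q[2],q[3],q[0]]).as_matrix(); T[:3,3]=s['tool_pos']
        W=np.linalg.inv(T@np.array(p['T_tool_cam']))
    W=np.diag([1,-1,-1,1.])@W
    return K,D,W
def proj(c,P):
    K,D,W=c; return cv2.projectPoints(np.atleast_2d(np.array(P,float)),cv2.Rodrigues(W[:3,:3])[0],W[:3,3],K,D)[0][:,0]
def ray(c,uv):
    K,D,W=c; n=cv2.undistortPoints(np.array([[uv]],float),K,D)[0,0]
    d=W[:3,:3].T@np.array([n[0],n[1],1]); o=-W[:3,:3].T@W[:3,3]; return o,d/np.linalg.norm(d)
def onz(c,uv,z):
    o,d=ray(c,uv); return o+d*(z-o[2])/d[2]
def tri(rays):
    A=np.zeros((3,3));b=np.zeros(3)
    for o,d in rays:
        M=np.eye(3)-np.outer(d,d);A+=M;b+=M@o
    x=np.linalg.solve(A,b); return x,[np.linalg.norm((np.eye(3)-np.outer(d,d))@(x-o)) for o,d in rays]
E
python3 - <<'E'
from h import *
ims=[]
for n in ['scene','side']:
    im=cams.camera(n); c=cam(n); print(n,-c[2][:3,:3].T@c[2][:3,3]); cv2.imwrite(f'pics/{n}0.png',im)
    for q in ['handle_mid','press','spindle','magnifier_lens','jar_mid','paperweight_mid','tongs_mid']:
        for r in finder.cut_out(n,q):
            b=r['box']; m=r['mask']; ys,xs=np.nonzero(m)
            print(q,round(r['p'],2),np.round(b),m.sum(),'z0',np.round(onz(c,(xs.mean(),ys.mean()),0.03)[:2],3))
print(readout.observe())
E
```

```text
pics
scene [ 0.85071984 -0.37209451  0.71182181]
handle_mid 0.92 [120. 211. 168. 237.] 736 z0 [ 0.422 -0.151]
handle_mid 0.89 [178. 239. 226. 269.] 631 z0 [ 0.557 -0.141]
press 0.96 [241. 108. 325. 188.] 3723 z0 [0.547 0.168]
spindle 0.79 [276. 116. 304. 134.] 278 z0 [0.508 0.242]
magnifier_lens 0.68 [339. 200. 375. 280.] 1204 z0 [0.763 0.091]
magnifier_lens 0.55 [179. 244. 224. 271.] 581 z0 [ 0.558 -0.142]
jar_mid 0.6 [248. 204. 275. 230.] 615 z0 [0.602 0.003]
paperweight_mid 0.6 [179. 166. 205. 188.] 322 z0 [ 0.433 -0.003]
tongs_mid 0.66 [278. 233. 331. 257.] 286 z0 [ 0.707 -0.   ]
tongs_mid 0.35 [182. 166. 204. 186.] 317 z0 [ 0.433 -0.004]
side [0.26511898 0.62988043 0.74325831]
handle_mid 0.66 [334. 192. 372. 220.] 611 z0 [ 0.422 -0.148]
handle_mid 0.6 [269. 178. 308. 202.] 568 z0 [ 0.559 -0.138]
press 0.97 [181. 243. 282. 354.] 6150 z0 [0.537 0.185]
spindle 0.56 [210. 260. 242. 278.] 465 z0 [0.578 0.128]
magnifier_lens 0.66 [130. 204. 171. 269.] 1034 z0 [0.741 0.135]
magnifier_lens 0.55 [212. 260. 242. 281.] 425 z0 [0.578 0.128]
jar_mid 0.98 [234. 214. 260. 242.] 619 z0 [0.601 0
[... 163 characters left out ...]
-1.39050737e+00,  5.27426712e-01,  1.43268013e+00, -6.63139939e-06,
        1.18143793e+00, -1.78468762e-01]), 'qvel': array([-7.32606205e-05, -7.41797782e-04, -1.27934361e-03, -5.92449380e-04,
       -2.89014678e-04, -4.05877961e-04]), 'joint_torque': array([-8.87705482e-04, -4.39956808e+01, -1.76976836e+01,  6.32783258e-02,
        5.03750739e-02, -1.48847352e-05]), 'tool_pos': array([ 0.21948513, -0.58517378,  0.19179981]), 'orientation': array([ 2.39401662e-05,  9.83954481e-01,  1.78419672e-01, -3.04577236e-06]), 'ft_force': array([ 0.41310875, -0.20148429, -1.2110014 ]), 'wrist_torque': array([-0.02244381, -0.01234388,  0.01946974]), 'grip_force': 0.0, 'grip_width': 0.08684049665258615}
```

```bash
ls pics
```

```text
scene0.png
side0.png
```

```bash
python3 - <<'E'
import cv2
a=cv2.imread('pics/scene0.png')[95:295,100:400]; b=cv2.imread('pics/side0.png')[165:365,100:400]
a=cv2.resize(a,None,fx=2.6,fy=2.6,interpolation=3);b=cv2.resize(b,None,fx=2.6,fy=2.6,interpolation=3)
cv2.imwrite('pics/a.png',a);cv2.imwrite('pics/b.png',b)
E
```

```text
(no output)
```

View pics/a.png

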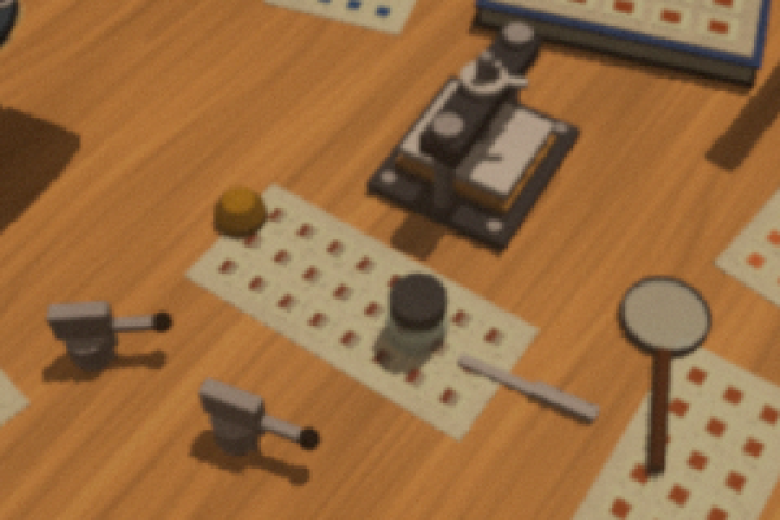

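View pics/b.png

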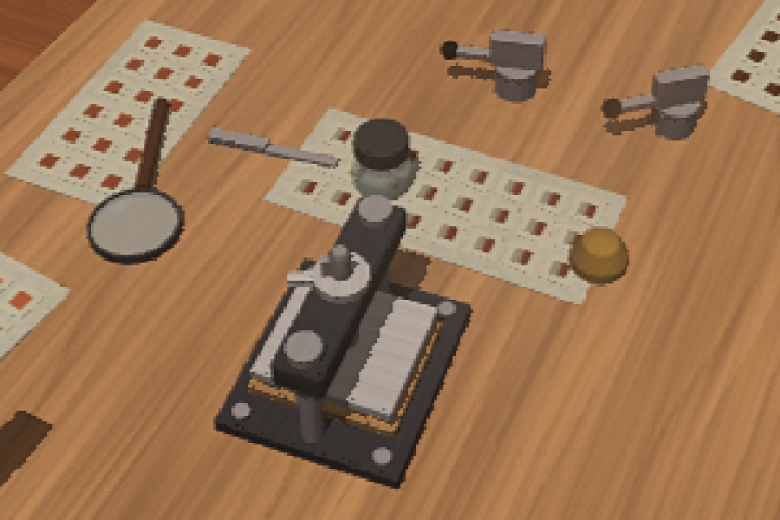

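```bash
python3 - <<'E'
from h import *
S=cam('scene');T=cam('side')
def f(u):return (100+u[0]/2.6,95+u[1]/2.6)
def g(u):return (100+u[0]/2.6,165+u[1]/2.6)
for n,a,b in [('ballB',(310,438),(450,49)),('nut1',(518,33),(375,210)),('nut1x',(518,33),(305,348)),('nut2',(449,124),(305,348)),('nut2x',(449,124),(375,210)),('top',(487,62),(339,252)),('tab',(525,82),(290,278)),('jarlid',(418,300),(382,145)),('collar',(486,76),(342,276))]:
    x,e=tri([ray(S,f(a)),ray(T,g(b))]); print(n,x.round(4),np.round(e,4))
    if n=='collar': print(onz(S,f(a),.1045),onz(T,g(b),.1045))
# block top centre of B
print(onz(S,f((234,396)),.058),onz(T,g((518,34)),.058))
E
```

```text
ballB [ 0.6052 -0.1272  0.0335] [0.0001 0.0001]
nut1 [0.5442 0.1704 0.1558] [0.0221 0.0221]
nut1x [0.5354 0.2351 0.1014] [0.0001 0.0001]
nut2 [0.5392 0.1824 0.0387] [0.0265 0.0265]
nut2x [0.5484 0.117  0.1018] [0. 0.]
top [0.5441 0.1735 0.1207] [0.0001 0.0001]
tab [0.5705 0.1914 0.1008] [0.0004 0.0004]
jarlid [0.601  0.0061 0.041 ] [0.0001 0.0001]
collar [0.5419 0.1768 0.1019] [0.0006 0.0006]
[0.54370539 0.17478688 0.1045    ] [0.54025981 0.17834556 0.1045    ]
[ 0.55291087 -0.14218101  0.058     ] [ 0.5508289  -0.14232494  0.058     ]
```

Call:
apply_moves(
  xyz=[
    [0.1, 0.13, 0],
    [0.1, 0.13, 0],
    [0.1, 0.13, 0],
    [0.1, 0.13, 0],
    [0.1, 0.13, 0],
    [0.1, 0.13, 0],
    [0.1, 0.13, 0],
    [0.1, 0.13, 0],
    [0.1, 0.13, 0],
  ],
  dr=[
    [0, 0, 0.115],
    [0, 0, 0.115],
    [0, 0, 0.115],
    [0, 0, 0.115],
    [0, 0, 0.115],
    [0, 0, 0.115],
    [0, 0, 0.115],
    [0, 0, 0.115],
    [0, 0, 0.115],
  ],
)

```text
clock: 1.92
tool_pos: [0.4002, -0.3504, 0.1919]
orientation: [0.0, 0.544, 0.839, -0.0]
ft_force: [-0.4, -0.5, 0.1]
grip_width: 0.0872
grip_force: 0.0
```

Call:
apply_moves(
  xyz=[
    [0.1, 0.13, 0],
    [0.1, 0.13, 0],
    [0.1, 0.13, 0],
    [0.1, 0.13, 0],
    [0.1, 0.13, 0],
    [0.1, 0.13, 0],
    [0.1, 0.13, 0],
    [0, 0.13, 0],
    [0, 0, 0],
  ],
  dr=[
    [0, 0, 0.115],
    [0, 0, 0.115],
    [0, 0, 0.115],
    [0, 0, 0.115],
    [0, 0, 0.115],
    [0, 0, 0.115],
    [0, 0, 0.115],
    [0, 0, 0.115],
    [0, 0, 0],
  ],
)

```text
clock: 3.05
tool_pos: [0.5393, -0.1415, 0.1917]
orientation: [-0.0, -0.144, 0.99, 0.0]
ft_force: [-0.7, -0.1, -0.8]
grip_width: 0.087
grip_force: 0.0
```

```bash
cat > look.py <<'E'
from h import *
import sys
def look(tag,q):
    s=readout.observe(); c=cam('wrist'); im=cams.camera('wrist'); cv2.imwrite(f'pics/{tag}.png',im)
    np.savez(f'pics/{tag}.npz',K=c[0],D=c[1],W=c[2])
    print(s['clock'],s['tool_pos'].round(4),'q6',s['joint_pos'][5].round(3),'yaw',np.degrees(R.from_quat(np.roll(s['orientation'],-1)).as_matrix()[:,0:1].T@np.eye(3)).round(1),np.degrees(np.arctan2(*R.from_quat(np.roll(s['orientation'],-1)).as_matrix()[[1,0],0])).round(2))
    for x in q:
        for r in finder.cut_out('wrist',x):
            ys,xs=np.nonzero(r['mask']); print(x,round(r['p'],2),np.round(r['box']),xs.mean().round(1),ys.mean().round(1))
    return c,im
if __name__=='__main__': look(sys.argv[1],sys.argv[2:])
E
python3 look.py w1 handle_mid
```

```text
3.05 [ 0.5393 -0.1415  0.1917] q6 -2.317 yaw [[-54.9 -16.3   0. ]] -163.42
handle_mid 0.96 [240. 156. 265. 225.] 251.8 182.0
handle_mid 0.69 [259.  30. 304. 113.] 278.4 65.5
```

View pics/w1.png

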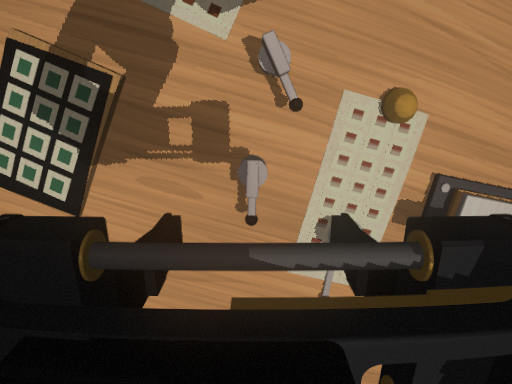

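```bash
python3 - <<'E'
import cv2
a=cv2.imread('pics/w1.png')[150:230,215:295]
cv2.imwrite('pics/w1c.png',cv2.resize(a,None,fx=7,fy=7,interpolation=2))
E
```

```text
(no output)
```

View pics/w1c.png

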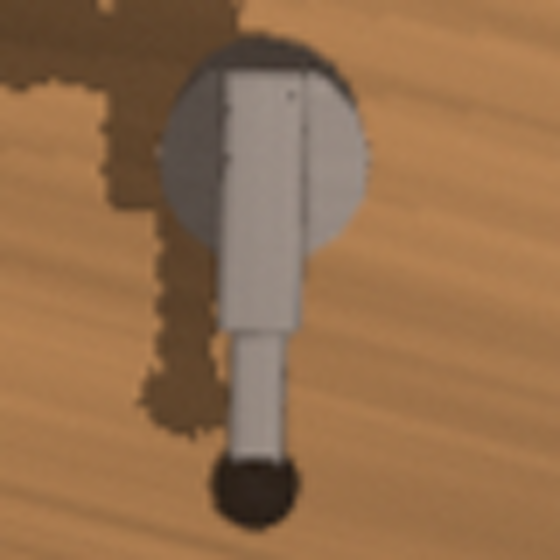

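```bash
python3 - <<'E'
from h import *
z=np.load('pics/w1.npz'); c=(z['K'],z['D'],z['W'])
P=lambda u,v,h:onz(c,(215+(u-3)/7,150+(v-3)/7),h)[:2]
tb=P(267,70,.058);te=P(259,330,.058);b=P(255,488,.034);d=P(264,158,.028)
print(tb,te,(tb+te)/2,np.hypot(*(te-tb)),b,d)
for x,y in [(te,tb),(b,d),(b,(tb+te)/2)]: print(np.degrees(np.arctan2(*(x-y)[::-1])))
E
```

```text
[ 0.52969783 -0.14821935] [ 0.57086555 -0.13741564] [ 0.55028169 -0.14281749] 0.04256174272866925 [ 0.60657032 -0.12798513] [ 0.55000669 -0.14305477]
14.704633317144673
14.918176769391549
14.76218448772014
```

Call:
apply_moves(
  xyz=[
    [0.056, -0.006, 0],
    [0, 0, -0.25],
    [0, 0, -0.25],
    [0, 0, -0.2],
    [0, 0, -0.06],
    [0, 0, -0.035],
    [0, 0, 0],
  ],
  dr=[
    [0, 0, -0.02],
    [0, 0, 0],
    [0, 0, 0],
    [0, 0, 0],
    [0, 0, 0],
    [0, 0, 0],
    [0, 0, 0],
  ],
  claw=0,
)

```text
clock: 4.03
tool_pos: [0.5515, -0.1451, 0.0336]
orientation: [0.001, -0.128, 0.992, -0.001]
ft_force: [-0.3, 0.7, -0.1]
grip_width: 0.0872
grip_force: 0.0
```

Call:
apply_moves(
  xyz=[
    [0, 0, 0],
    [0, 0, 0],
    [0, 0, 0],
    [0, 0, 0],
    [0, 0, 0],
    [0, 0, 0],
  ],
  dr=[
    [0, 0, 0],
    [0, 0, 0],
    [0, 0, 0],
    [0, 0, 0],
    [0, 0, 0],
    [0, 0, 0],
  ],
  claw=1,
  grip_force=40,
)

```text
clock: 4.78
tool_pos: [0.5506, -0.1443, 0.0327]
orientation: [-0.0, -0.128, 0.992, 0.0]
ft_force: [0.1, 0.6, -1.0]
grip_width: 0.0349
grip_force: 0.0
```

Call:
apply_moves(
  xyz=[
    [0, 0, 0],
    [0, 0, 0],
    [0, 0, 0],
    [0, 0, 0],
    [0, 0, 0],
  ],
  dr=[
    [0, 0, 0],
    [0, 0, 0],
    [0, 0, 0],
    [0, 0, 0],
    [0, 0, 0],
  ],
)

```text
clock: 5.4
tool_pos: [0.5507, -0.1443, 0.0328]
orientation: [0.0, -0.128, 0.992, -0.0]
ft_force: [-0.4, -0.2, 0.0]
grip_width: 0.0008
grip_force: 0.0
```

```bash
python3 - <<'E'
from look import *
c,im=look('w2',['handle_mid'])
a=cams.camera('side'); b=cams.camera('scene')
o=np.hstack([cv2.resize(a[150:240,230:330],None,fx=4,fy=4),cv2.resize(b[190:280,160:260],None,fx=4,fy=4)])
cv2.imwrite('pics/m2.png',o)
E
```

```text
5.4 [ 0.5507 -0.1443  0.0328] q6 -2.28 yaw [[-55.4 -14.5  -0. ]] -165.29
handle_mid 0.97 [262.   1. 350. 101.] 307.0 35.9
handle_mid 0.62 [231. 177. 282. 297.] 258.2 200.7
handle_mid 0.18 [379. 271. 447. 304.] 410.8 290.6
```

View pics/m2.png

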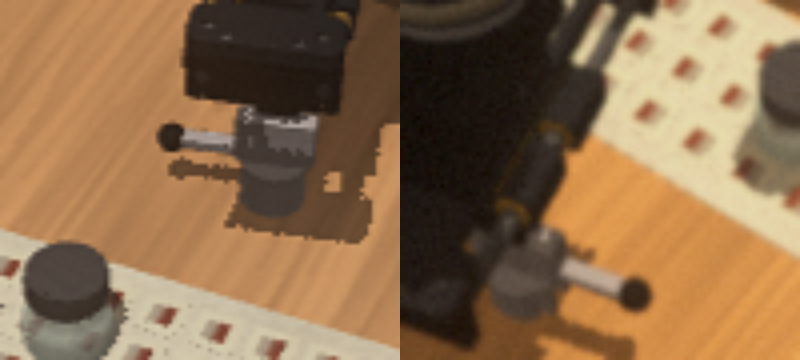

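View pics/w2.png

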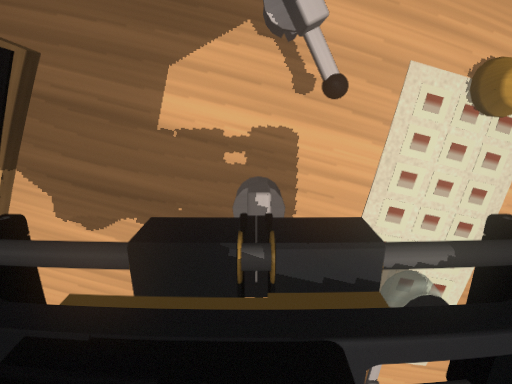

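```bash
python3 - <<'E'
from h import *
for n,(x0,y0,off) in {'side':(230,150,0),'scene':(160,190,400)}.items():
    c=cam(n); p=proj(c,[[.5507,-.1443,z] for z in (.0,.0328,.052,.058,.08,.103,.15)])
    print(n,((p-[x0,y0])*4+[off,0]).round())
p=cams.camera_params('wrist'); print(np.array(p['T_tool_cam']).round(3)); 
c=cam('wrist');print(proj(c,[[.5507,-.1443,z] for z in (.0,.0328,.052,.058,.08)]).round())
E
```

```text
side [[274. 191.]
 [276. 146.]
 [278. 119.]
 [279. 110.]
 [281.  78.]
 [283.  44.]
 [287. -30.]]
scene [[527. 290.]
 [519. 257.]
 [515. 237.]
 [513. 230.]
 [507. 205.]
 [501. 178.]
 [486. 117.]]
[[ 0.     0.965  0.264  0.071]
 [ 1.    -0.     0.    -0.   ]
 [ 0.     0.264 -0.965 -0.192]
 [ 0.     0.     0.     1.   ]]
[[256. 197.]
 [256. 212.]
 [256. 223.]
 [256. 227.]
 [257. 243.]]
```

```bash
python3 - <<'E'
from h import *
p=cams.camera_params('wrist'); K=np.array(p['camera_matrix']);D=np.array(p['D'])
W=np.diag([1,-1,-1,1.])@np.linalg.inv(np.array(p['T_tool_cam'])); c=(K,D,W)
for w in (.0435,.0585,.0005):
  for z in (0,-.019,-.038,-.06):
    print(w,z,proj(c,[[x,w,z] for x in (-.0095,.0,.0095)]).round().tolist())
im=cv2.imread('pics/side0.png'); 
im=cams.camera('side')
for v in range(168,200,2): print(v,[int(x) for x in im[v,286:314:2].mean(1)])
E
```

```text
0.0435 0 [[320.0, 225.0], [320.0, 212.0], [321.0, 198.0]]
0.0435 -0.019 [[326.0, 237.0], [327.0, 223.0], [328.0, 208.0]]
0.0435 -0.038 [[333.0, 251.0], [334.0, 236.0], [336.0, 220.0]]
0.0435 -0.06 [[344.0, 272.0], [345.0, 255.0], [347.0, 237.0]]
0.0585 0 [[341.0, 225.0], [342.0, 212.0], [343.0, 198.0]]
0.0585 -0.019 [[349.0, 236.0], [351.0, 222.0], [352.0, 208.0]]
0.0585 -0.038 [[359.0, 251.0], [361.0, 235.0], [363.0, 220.0]]
0.0585 -0.06 [[373.0, 271.0], [375.0, 254.0], [378.0, 237.0]]
0.0005 0 [[257.0, 225.0], [257.0, 212.0], [257.0, 199.0]]
0.0005 -0.019 [[257.0, 237.0], [257.0, 223.0], [257.0, 208.0]]
0.0005 -0.038 [[257.0, 251.0], [257.0, 236.0], [257.0, 220.0]]
0.0005 -0.06 [[258.0, 272.0], [258.0, 255.0], [258.0, 237.0]]
168 [30, 28, 29, 29, 28, 30, 27, 27, 27, 27, 26, 26, 25, 22]
170 [29, 31, 28, 28, 28, 29, 28, 25, 28, 25, 25, 25, 25, 25]
172 [29, 29, 30, 28, 29, 28, 28, 26, 25, 24, 28, 27, 35, 29]
174 [27, 28, 27, 30, 29, 31, 29, 29, 27, 26, 26, 26, 30, 26]
176 [133, 146, 103, 77, 33, 28, 27, 26, 28, 29, 24, 26, 39, 26]
178 [141, 143, 69, 95, 63, 41, 32, 24, 25, 40, 74, 59, 56, 30]
180 [138, 100, 55, 82, 73, 163, 164, 95, 149, 66, 158, 157, 65, 67]
182 [138, 108, 57, 57, 56, 80, 83, 81, 74, 78, 94, 104, 62, 66]
184 [154, 116, 57, 84, 56, 54, 83, 85, 84, 83, 83, 73, 65, 69]
186 [63, 87, 57, 83, 57, 55, 87, 87, 88, 86, 90, 71, 68, 69]
188 [90, 57, 55, 58, 57, 59, 58, 57, 56, 63, 82, 65, 68, 72]
190 [132, 135, 69, 63, 58, 58, 58, 57, 56, 56, 57, 60, 70, 70]
192 [67, 63, 57, 74, 77, 78, 78, 77, 75, 79, 58, 69, 71, 68]
194 [64, 62, 60, 54, 58, 74, 77, 75, 73, 58, 65, 71, 72, 138]
196 [129, 131, 74, 58, 58, 57, 57, 58, 59, 59, 64, 73, 68, 139]
198 [127, 134, 59, 56, 59, 58, 61, 58, 57, 60, 70, 75, 70, 66]
```

Call:
apply_moves(
  xyz=[
    [0, 0, 0],
    [0, 0, 0],
    [0, 0, 0],
    [0, 0, 0],
    [0, 0, 0],
    [0, 0, 0],
  ],
  dr=[
    [0, 0, 0],
    [0, 0, 0],
    [0, 0, 0],
    [0, 0, 0],
    [0, 0, 0],
    [0, 0, 0],
  ],
  claw=0.35,
)

```text
clock: 6.4
tool_pos: [0.5507, -0.1444, 0.0327]
orientation: [-0.0, -0.128, 0.992, -0.0]
ft_force: [0.8, 0.5, -0.3]
grip_width: 0.0518
grip_force: 0.0
```

```bash
python3 - <<'E'
from look import *
c,im=look('w3',[])
print(readout.observe()['grip_width'])
a=cams.camera('side')
o=np.hstack([cv2.resize(a[140:220,250:330],None,fx=5,fy=5,interpolation=2),cv2.resize(im[150:310,176:336],None,fx=2.5,fy=2.5,interpolation=2)])
cv2.imwrite('pics/m3.png',o)
E
```

```text
6.4 [ 0.5507 -0.1444  0.0327] q6 -2.28 yaw [[-55.4 -14.5   0. ]] -165.29
0.05312881188112727
```

View pics/m3.png

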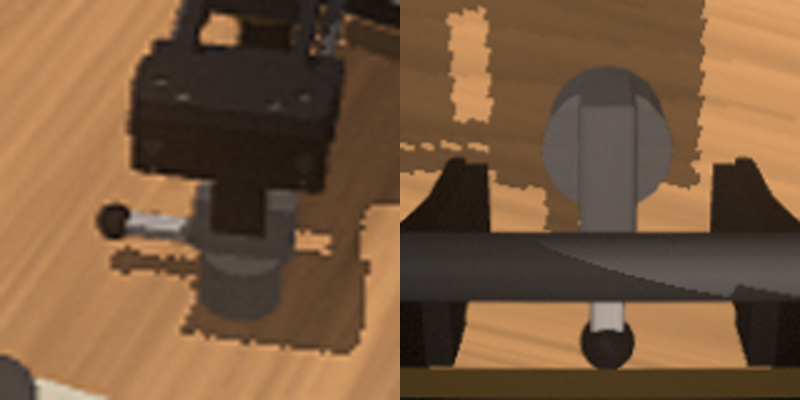

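```bash
python3 - <<'E'
from h import *
c=cam('side'); y=np.array([-np.sin(np.radians(14.7)),np.cos(np.radians(14.7)),0])
for w in (.027,.042):
  for z in (.033,.04,.046,.052,.058,.064): print(w,z,((proj(c,[np.array([.5507,-.1443,z])+w*y])[0]-[250,140])*5).round())
E
```

```text
0.027 0.033 [237. 273.]
0.027 0.04 [238. 260.]
0.027 0.046 [238. 250.]
0.027 0.052 [239. 239.]
0.027 0.058 [239. 228.]
0.027 0.064 [240. 217.]
0.042 0.033 [232. 296.]
0.042 0.04 [233. 284.]
0.042 0.046 [233. 273.]
0.042 0.052 [234. 262.]
0.042 0.058 [234. 251.]
0.042 0.064 [235. 241.]
```

Call:
apply_moves(
  xyz=[
    [0, 0.007, -0.03],
    [0, 0, -0.03],
    [0, 0, -0.03],
    [0, 0, -0.025],
    [0, 0, 0],
  ],
  dr=[
    [0, 0, 0],
    [0, 0, 0],
    [0, 0, 0],
    [0, 0, 0],
    [0, 0, 0],
  ],
)

```text
clock: 7.12
tool_pos: [0.5503, -0.1428, 0.0091]
orientation: [-0.0, -0.128, 0.992, 0.0]
ft_force: [0.0, -0.3, -0.6]
grip_width: 0.0565
grip_force: 0.0
```

Call:
apply_moves(
  xyz=[
    [0, 0, 0],
    [0, 0, 0],
    [0, 0, 0],
    [0, 0, 0],
    [0, 0, 0],
    [0, 0, 0],
    [0, 0, 0],
  ],
  dr=[
    [0, 0, 0],
    [0, 0, 0],
    [0, 0, 0],
    [0, 0, 0],
    [0, 0, 0],
    [0, 0, 0],
    [0, 0, 0],
  ],
  claw=1,
)

```text
clock: 8.0
tool_pos: [0.5507, -0.1429, 0.0098]
orientation: [-0.0, -0.128, 0.992, 0.0]
ft_force: [-0.4, -0.9, 0.3]
grip_width: 0.0135
grip_force: 40.0
```

Call:
apply_moves(
  xyz=[
    [0, 0, 0.1],
    [0, 0, 0.25],
    [0, 0, 0.25],
    [0, 0, 0.25],
    [0, 0, 0.25],
    [0, 0, 0],
  ],
  dr=[
    [0, 0, 0],
    [0, 0, 0],
    [0, 0, 0],
    [0, 0, 0],
    [0, 0, 0],
    [0, 0, 0],
  ],
)

```text
clock: 8.75
tool_pos: [0.5534, -0.1442, 0.2341]
orientation: [0.004, -0.128, 0.992, -0.003]
ft_force: [0.0, -0.1, -3.0]
grip_width: 0.0137
grip_force: 40.0
```

Call:
apply_moves(
  xyz=[
    [0.044, 0.227, 0],
    [0.044, 0.227, 0],
    [0.044, 0.227, 0],
    [0.044, 0.227, 0],
    [0.044, 0.227, 0],
    [0.044, 0.227, 0],
    [0.044, 0.227, 0],
    [0.044, 0.227, 0],
    [0, 0, 0],
    [0, 0, 0],
  ],
  dr=[
    [0, 0, 0.021],
    [0, 0, 0.021],
    [0, 0, 0.021],
    [0, 0, 0.021],
    [0, 0, 0.021],
    [0, 0, 0.021],
    [0, 0, 0.021],
    [0, 0, 0.021],
    [0, 0, 0],
    [0, 0, 0],
  ],
)

```text
clock: 10.0
tool_pos: [0.6197, 0.2197, 0.2276]
orientation: [-0.002, -0.258, 0.966, -0.0]
ft_force: [0.2, -0.6, -3.0]
grip_width: 0.0135
grip_force: 40.0
```

```bash
python3 - <<'E'
from look import *
c,im=look('w4',['spindle','handle_mid'])
print(proj(c,[[.5419,.1765,.1265],[.5419,.1765,.1045]]).round())
u,v=proj(c,[[.5419,.1765,.1045]])[0].astype(int)
x0=max(u-75,0);y0=max(v-56,0);print(x0,y0)
cv2.imwrite('pics/w4c.png',cv2.resize(im[y0:y0+112,x0:x0+150],None,fx=5,fy=5,interpolation=2))
E
```

```text
10.0 [0.6197 0.2197 0.2276] q6 -1.92 yaw [[-49.7 -28.5   0.2]] -150.15
spindle 0.88 [235.  68. 274. 123.] 254.8 88.1
handle_mid 0.78 [231. 184. 280. 297.] 255.4 224.2
[[258.  84.]
 [257.  85.]]
182 29
```

View pics/w4c.png

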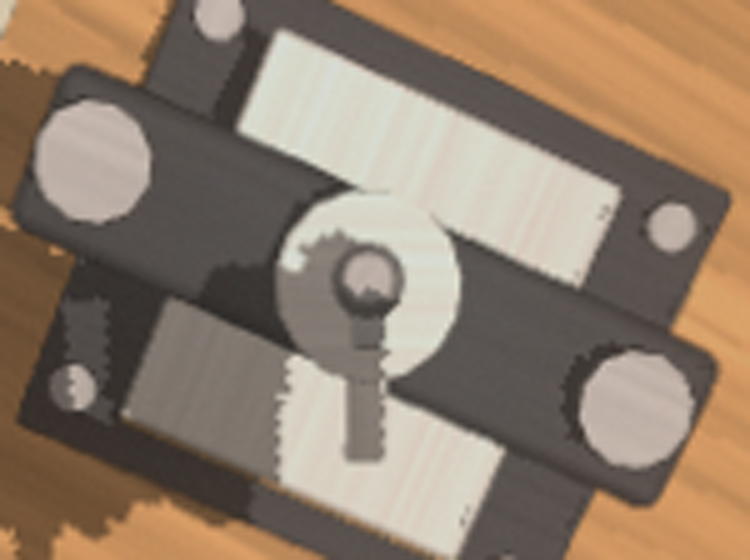

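```bash
python3 - <<'E'
from h import *
z=np.load('pics/w4.npz'); c=(z['K'],z['D'],z['W'])
P=lambda u,v,h:onz(c,(182+(u-2)/5,29+(v-2)/5),h)[:2]
col=P(368,286,.1045);top=P(370,275,.1265);tab=P(365,462,.103);n1=P(93,161,.104);n2=P(637,409,.104)
print(col,top,tab,n1,n2,(n1+n2)/2,np.hypot(*(n1-n2)),np.hypot(*(tab-col)))
a=lambda d:np.degrees(np.arctan2(d[1],d[0])).round(2)
tabr=P(366,385,.103)
print(a(tab-col),a(tab-tabr),a(n1-n2),a(tab-(n1+n2)/2))
E
```

```text
[0.54337893 0.17470097] [0.54254265 0.17468576] [0.57398783 0.19154567] [0.54940803 0.11539948] [0.53681638 0.2343562 ] [0.54311221 0.17487784] 0.11962127779112519 0.034937780126507466
28.82 29.06 -83.96 28.36
```

Call:
apply_moves(
  xyz=[
    [-0.128, -0.075, 0],
    [-0.128, -0.075, 0],
    [-0.127, -0.075, 0],
    [0, 0, -0.2],
    [0, 0, -0.2],
    [0, 0, 0],
    [0, 0, 0],
  ],
  dr=[
    [0, 0, -0.013],
    [0, 0, 0],
    [0, 0, 0],
    [0, 0, 0],
    [0, 0, 0],
    [0, 0, 0],
    [0, 0, 0],
  ],
)

```text
clock: 11.02
tool_pos: [0.5458, 0.1748, 0.151]
orientation: [0.001, -0.247, 0.969, -0.0]
ft_force: [1.2, -0.3, -0.7]
grip_width: 0.0137
grip_force: 40.0
```

```bash
python3 look.py w5
```

```text
11.025 [0.5458 0.1748 0.151 ] q6 -1.955 yaw [[-50.3 -27.4  -0.1]] -151.4
```

Call:
apply_moves(
  xyz=[
    [-0.013, 0, 0],
    [0, 0, 0],
    [0, 0, 0],
  ],
  dr=[
    [0, 0, 0],
    [0, 0, 0],
    [0, 0, 0],
  ],
)

```text
clock: 11.45
tool_pos: [0.5421, 0.1753, 0.1503]
orientation: [0.001, -0.248, 0.969, -0.0]
ft_force: [-0.1, 0.4, -2.3]
grip_width: 0.0138
grip_force: 40.0
```

Call:
apply_moves(
  xyz=[
    [0.005, -0.002, -0.03],
    [0, 0, -0.03],
    [0, 0, -0.02],
    [0, 0, -0.02],
    [0, 0, 0],
  ],
  dr=[
    [0, 0, 0],
    [0, 0, 0],
    [0, 0, 0],
    [0, 0, 0],
    [0, 0, 0],
  ],
)

```text
clock: 12.08
tool_pos: [0.5426, 0.1747, 0.1292]
orientation: [-0.001, -0.247, 0.969, 0.0]
ft_force: [-1.1, -0.6, -2.5]
grip_width: 0.0135
grip_force: 40.0
```

Call:
apply_moves(
  xyz=[
    [0, 0, -0.015],
    [0, 0, -0.02],
    [0, 0, -0.02],
    [0, 0, 0],
  ],
  dr=[
    [0, 0, 0],
    [0, 0, 0],
    [0, 0, 0],
    [0, 0, 0],
  ],
)

```text
clock: 12.58
tool_pos: [0.5425, 0.1748, 0.1183]
orientation: [-0.0, -0.247, 0.969, 0.0]
ft_force: [0.3, -1.0, -2.2]
grip_width: 0.0135
grip_force: 40.0
```

Call:
apply_moves(
  xyz=[
    [0, 0, -0.012],
    [0, 0, -0.01],
    [0, 0, 0],
    [0, 0, 0],
  ],
  dr=[
    [0, 0, 0],
    [0, 0, 0],
    [0, 0, 0],
    [0, 0, 0],
  ],
)

```text
clock: 13.08
tool_pos: [0.5429, 0.1748, 0.1144]
orientation: [0.0, -0.247, 0.969, -0.0]
ft_force: [-0.4, 0.7, -1.3]
grip_width: 0.0142
grip_force: 40.0
```

Call:
apply_moves(
  xyz=[
    [0, 0, -0.006],
    [0, 0, 0],
    [0, 0, 0],
  ],
  dr=[
    [0, 0, 0],
    [0, 0, 0],
    [0, 0, 0],
  ],
)

```text
clock: 13.45
tool_pos: [0.543, 0.1749, 0.1142]
orientation: [0.0, -0.248, 0.969, -0.0]
ft_force: [-2.4, 0.1, 6.7]
grip_width: 0.0137
grip_force: 40.0
```

Call:
apply_moves(
  xyz=[
    [0, 0, 0],
    [0, 0, 0],
    [0, 0, 0],
    [0, 0, 0],
    [0, 0, 0],
    [0, 0, 0],
    [0, 0, 0],
    [0, 0, 0],
    [0, 0, 0],
    [0, 0, 0],
  ],
  dr=[
    [0, 0, -0.06],
    [0, 0, -0.07],
    [0, 0, -0.07],
    [0, 0, -0.07],
    [0, 0, -0.07],
    [0, 0, -0.07],
    [0, 0, -0.07],
    [0, 0, -0.07],
    [0, 0, -0.07],
    [0, 0, 0],
  ],
)

```text
clock: 14.7
tool_pos: [0.5436, 0.175, 0.1142]
orientation: [0.001, 0.234, 0.972, 0.0]
ft_force: [-1.0, -0.2, 6.4]
grip_width: 0.0139
grip_force: 40.0
```

```bash
cat > st.py <<'E'
from h import *
s=readout.observe(); M=R.from_quat(np.roll(s['orientation'],-1)).as_matrix()
print(s['clock'],s['tool_pos'].round(4),'yaw',np.degrees(np.arctan2(M[1,0],M[0,0])).round(2),'F',s['ft_force'].round(1),'T',s['wrist_torque'].round(3),'q6',s['joint_pos'][5].round(3),s['grip_width'])
E
python3 st.py
```

```text
14.7 [0.5436 0.175  0.1142] yaw 152.91 F [-1.  -0.2  6.4] T [ 0.018  0.165 -0.018] q6 -0.982 0.013868321892904793
```

Call:
apply_moves(
  xyz=[
    [0, 0, 0],
    [0, 0, 0],
    [0, 0, 0],
    [0, 0, 0],
  ],
  dr=[
    [0, 0, -0.04],
    [0, 0, -0.04],
    [0, 0, -0.04],
    [0, 0, 0],
  ],
)

```text
clock: 15.2
tool_pos: [0.5436, 0.1749, 0.1141]
orientation: [0.001, 0.324, 0.946, 0.0]
ft_force: [-0.6, 0.4, 4.7]
grip_width: 0.0137
grip_force: 40.0
```

```bash
python3 st.py
```

```text
15.2 [0.5436 0.1749 0.1141] yaw 142.14 F [-0.6  0.4  4.7] T [-0.015  0.148  0.002] q6 -0.794 0.013692495825939129
```

Call:
apply_moves(
  xyz=[
    [0, 0, 0],
    [0, 0, 0],
    [0, 0, 0],
  ],
  dr=[
    [0, 0, -0.04],
    [0, 0, -0.03],
    [0, 0, 0],
  ],
)

```text
clock: 15.58
tool_pos: [0.5436, 0.1749, 0.1142]
orientation: [0.001, 0.376, 0.927, 0.0]
ft_force: [-1.5, 0.2, 5.2]
grip_width: 0.0139
grip_force: 40.0
```

```bash
python3 st.py
```

```text
15.575 [0.5436 0.1749 0.1142] yaw 135.86 F [-1.5  0.2  5.2] T [-0.023  0.099  0.016] q6 -0.685 0.013861733230764088
```

Call:
apply_moves(
  xyz=[
    [0, 0, 0],
    [0, 0, 0],
    [0, 0, 0],
  ],
  dr=[
    [0, 0, -0.03],
    [0, 0, -0.03],
    [0, 0, -0.01],
  ],
)

```text
clock: 15.95
tool_pos: [0.5436, 0.1753, 0.1142]
orientation: [0.001, 0.425, 0.905, 0.001]
ft_force: [-0.9, 0.4, 6.0]
grip_width: 0.0138
grip_force: 40.3
```

```bash
python3 st.py
```

```text
15.95 [0.5436 0.1753 0.1142] yaw 129.66 F [-0.9  0.4  6. ] T [0.251 0.097 0.543] q6 -0.576 0.013772378114793295
```

Call:
apply_moves(
  xyz=[
    [0, 0, 0.004],
    [0, 0, 0],
  ],
  dr=[
    [0, 0, 0.012],
    [0, 0, 0],
  ],
)

```text
clock: 16.2
tool_pos: [0.5435, 0.1752, 0.1142]
orientation: [0.001, 0.418, 0.909, 0.001]
ft_force: [-0.0, 2.4, 3.1]
grip_width: 0.0137
grip_force: 40.1
```

Call:
apply_moves(
  xyz=[
    [0, 0, 0],
    [0, 0, 0],
    [0, 0, 0],
    [0, 0, 0],
    [0, 0, 0],
    [0, 0, 0],
  ],
  dr=[
    [0, 0, 0],
    [0, 0, 0],
    [0, 0, 0],
    [0, 0, 0],
    [0, 0, 0],
    [0, 0, 0],
  ],
  claw=0.3,
)

```text
clock: 16.95
tool_pos: [0.5429, 0.1748, 0.1139]
orientation: [-0.0, 0.418, 0.908, -0.0]
ft_force: [-0.2, 0.9, 0.0]
grip_width: 0.0592
grip_force: 0.0
```

Call:
apply_moves(
  xyz=[
    [0, 0, 0.1],
    [0, 0, 0.2],
    [0, 0, 0.2],
    [0, 0, 0.1],
    [0, 0, 0],
    [0, 0, 0],
  ],
  dr=[
    [0, 0, 0],
    [0, 0, 0],
    [0, 0, 0],
    [0, 0, 0],
    [0, 0, 0],
    [0, 0, 0],
  ],
)

```text
clock: 17.7
tool_pos: [0.542, 0.1747, 0.2329]
orientation: [-0.001, 0.418, 0.908, -0.001]
ft_force: [-0.1, 0.1, -0.0]
grip_width: 0.0611
grip_force: 0.0
```

```bash
python3 - <<'E'
from look import *
c,im=look('w6',['handle_mid'])
a=cams.camera('side')
o=np.hstack([cv2.resize(a[225:325,160:260],(400,400),interpolation=2),cv2.resize(im[80:280,156:356],(400,400),interpolation=2)])
cv2.imwrite('pics/m6.png',o)
E
```

```text
17.7 [0.542  0.1747 0.2329] q6 -0.592 yaw [[-37.2  43.5   0.1]] 130.54
handle_mid 0.89 [238. 156. 274. 242.] 258.2 188.5
```

View pics/m6.png

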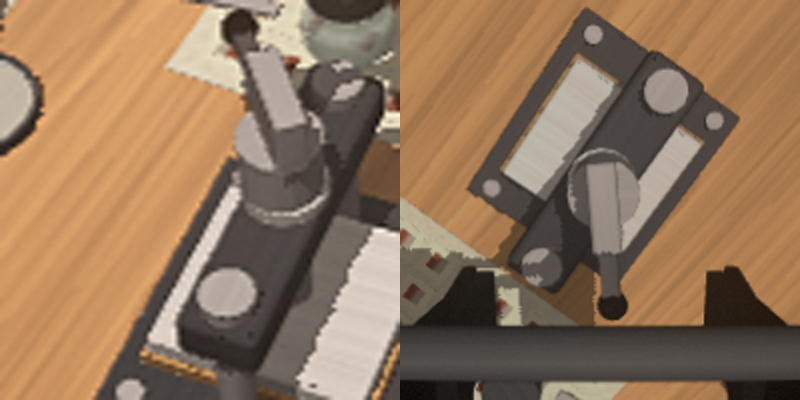

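```bash
python3 - <<'E'
from h import *
z=np.load('pics/w6.npz'); c=(z['K'],z['D'],z['W'])
b=onz(c,(262,232.5),.1385);s=onz(c,(257,161.5),.1625);e=onz(c,(259.5,207.5),.1625);m=(s+e)/2
a=lambda d:np.degrees(np.arctan2(d[1],d[0])).round(2)
print(m,a(e-s),a(b-m),np.linalg.norm((e-s)[:2]),np.linalg.norm((b-m)[:2]))
E
```

```text
[0.54417858 0.17606999 0.1625    ] -46.32 -45.32 0.042983587739814526 0.0573545460128624
```

```bash
python3 -c "
from station import workorder
print(workorder.job_done())"
```

```text
the job is handed in; nothing more can be done
None
```

I put the handle back on the spindle, fully down on the collar, turned it clockwise to the stop, released it and handed the job in. The grader returned no verdict; the evidence for the stop is the wrist torque rising to 0.54 N m against about 0.1 N m for normal turning.

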